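# Take the surplus weight off a spring scale and show its underside to the inspection camera

### The arm

A 6-joint arm with a two-finger parallel gripper is mounted at the origin on the work surface. World frame = base frame: x ahead of the robot, y to its left, z up, the work surface at z = 0. Lengths are in m, angles in rad, forces in N, time in s.
With the tool pointing down it reaches from about 0.325 to 0.9 m from the base axis. Payload 6.1 kg.
Tool frame: the origin (TCP) lies midway between the tips of the shut fingers; the grasp point (between the pads) lies 19 mm behind it; x points along the fingers, y is the direction in which the jaws open and shut, and the axes are right-handed (so a half turn about x gives the same grasp; the last joint's range is limited). The gripper opens to 85 mm and grips with 20 to 120 N. Pads are 22 mm wide; open, the fingers measure 114 mm over their backs; the gripper's body (76 mm by 85 mm) begins 54 mm behind the grasp point. The pads swing forward as they close: fully open they stand 13 mm farther back than shut.
Start: joints at [0.995, 0.22, 1.526, -0, 1.395, -0.126], TCP at [0.272, 0.563, 0.231] pointing down, gripper open.
Joint ranges: [-2.98, 2.98], [-0.91, 2.08], [0.09, 2.57], [-1.24, 4.39], [0.2, 2.65], [-2.68, 2.68]. Speed limits (rad/s): [2.57, 2.57, 3.01, 3.14, 3.14, 3.14].

### API

Orientations are given as [roll, pitch, yaw] about the fixed x, y, z axes, in that order (R = Rz(yaw) Ry(pitch) Rx(roll)).
In Python, from plant import movep, move_l, set_joints, gripper_to, hold, inverse_kinematics, observe, get_image, get_calibration, Unreachable, job_done gives the robot as it stands. Calls block until the motion is done:
- movep(position, orientation): joint-space move of the TCP to a pose.
- move_l(position, feed=0.15, rotation=None, max_force=None): straight line of the TCP; rotation=None keeps the orientation; feed is the mean speed in m/s. With max_force (N) it stops when the force on the tool has changed by that much, and returns True; else False.
- set_joints(angles): joint-space move.
- gripper_to(opening, f_grip=None): finger opening in m; f_grip is the grip in N (None keeps the last); returns when the fingers have stopped.
- hold(seconds).
- inverse_kinematics(position, orientation): joint angles nearest the present ones, or None.
- observe(): the state.
- get_image(name): name is "scene" or "top" or "wrist"; returns (picture, depth): 384x512x3 uint8, red, green, blue; 384x512 float32, m along the optical axis (not along the pixel's ray), 0 where there is no reading.
- get_calibration(name): a dict with "intrinsics" (3x3 intrinsics, pixels), "world_from_camera" (4x4, takes a point from camera to world coordinates). Camera axes: x right, y down, z forward; pixel columns grow to the right and rows downward; lengths in m; the calibration is good to about 2 mm. A picture is of the moment at which its call begins: read the wrist's pose just before it. get_calibration takes no time and is no camera call; for the wrist camera it gives the pose at the moment of the call.
A pose or a line that the arm cannot do raises Unreachable and nothing moves.
- job_done(): hands the job in, once; it reports no verdict.
The state is a dict: "time_s": time; "q": joint angles; "joint_velocities": joint speeds; "joint_torque": joint torques, N m; "eef_pos": TCP position; "tcp_rot": TCP orientation; "ft_force": force on the tool from outside, world axes, zero at the start; "torque": the same for the moment, N m; "opening": finger opening in m.
Only numpy, scipy, OpenCV 4.12 (cv2) and the standard library are available. Lean on these libraries where they do the work, as an engineer would, in place of code of your own. Each camera call takes 0.05 s, during which the arm holds its last target. There are 200 camera calls.

### The job

The spring scale carries one steel weight too many: take off the one weight whose removal lets the pan come to rest with its upper face level with the top of the post that stands at the end of the scale, and leave the other two on the pan. Finish holding that weight still in the air in front of the tilted inspection camera, its flat underside facing the lens squarely, centred on the lens axis and about 12 cm from the lens; your program ends while the gripper still holds it there. Leave the other things on the bench where they are.

Things in the scene. Friction and masses are not known exactly. Their poses are not given: they have to be found in the camera images.
- scale: cream box-shaped spring scale (its base 100 x 210 mm, 41 mm high); origin at the centre of its underside on the bench, z up, y along the length of the base and of the pan ; +y is the robot's left when the scale is not turned, x across. It is fixed to the bench. It carries the pan.
- pan_top (a point): centre of the upper face of the scale's pan, a flat dark steel plate without rim, 110 mm (x) by 250 mm (y), 6 mm thick, axes as the scale's. The three weights stand on it in a row along y, about 75 mm apart, in any order.
- pan (a joint): rise of the sprung pan in m: 0 with all three weights on it; it rises 7 mm for every 100 g taken off (and sinks likewise if pressed), at most 75 mm, and settles within about half a second
- weight_small: loose plain steel cylindrical weight of exactly 150 g (this does not vary), 24 mm diameter, 42 mm tall, with a small steel knob (14 mm diameter) on top reaching 56 mm above the underside; origin at the centre of its flat underside, z along its axis towards the knob
- weight_medium: loose plain steel cylindrical weight of exactly 300 g (this does not vary), 32 mm diameter, 46 mm tall, with a small steel knob (19 mm diameter) on top reaching 60 mm above the underside; origin at the centre of its flat underside, z along its axis towards the knob
- weight_large: loose plain steel cylindrical weight of exactly 500 g (this does not vary), 40 mm diameter, 50 mm tall, with a small steel knob (24 mm diameter) on top reaching 64 mm above the underside; origin at the centre of its flat underside, z along its axis towards the knob
- post_low: fixed aluminium level post, 22 mm diameter on a dark 40 mm foot, flat top 70.5 mm above the bench; origin at the centre of its foot on the bench. One of the three posts stands at the +y end of the scale, 40 mm clear of the pan's end on its axis (165 mm from the scale's centre); the other two are spares more than 200 mm away from the scale's centre.
- post_mid: fixed aluminium level post, 22 mm diameter on a dark 40 mm foot, flat top 81 mm above the bench; origin at the centre of its foot on the bench. One of the three posts stands at the +y end of the scale, 40 mm clear of the pan's end on its axis (165 mm from the scale's centre); the other two are spares more than 200 mm away from the scale's centre.
- post_high: fixed aluminium level post, 22 mm diameter on a dark 40 mm foot, flat top 95 mm above the bench; origin at the centre of its foot on the bench. One of the three posts stands at the +y end of the scale, 40 mm clear of the pan's end on its axis (165 mm from the scale's centre); the other two are spares more than 200 mm away from the scale's centre.
- camera: fixed inspection camera: dark 110 x 110 mm base plate with two uprights that hold the grey camera head; origin on the bench under the lens, z up, x pointing away from the side to which the lens leans; nothing of it stands higher than 130 mm
- lens: the camera's lens: black barrel 40 mm diameter with a white light ring of 60 mm diameter round it; origin at the centre of the lens's front face, about 112 mm above the bench; z is the optical axis, pointing out of the lens, upwards and leaning 0.52 rad (30 degrees) from vertical to the camera's -x, roughly towards the robot
- amber_bottle: bystander, loose: stoppered amber glass bottle, 62 mm diameter, 130 mm tall; origin at the centre of its underside
- white_jar: bystander, loose: white plastic jar, 54 mm diameter, 65 mm tall; origin at the centre of its underside
- beaker: bystander, loose: clear plastic beaker, 68 mm diameter, 85 mm tall; origin at the centre of its underside
- dish: bystander, loose: shallow white dish, 90 mm diameter, 20 mm tall; origin at the centre of its underside
- bung: bystander, loose: black rubber bung, 36 mm diameter, 30 mm tall; origin at the centre of its underside
- amber_vial: bystander, loose: amber vial, 28 mm diameter, 55 mm tall; origin at the centre of its underside
- spatula: bystander, loose: steel spatula lying flat, 170 mm long; origin on its length, x along it
There are look-alikes about, which are no part of the job. What is shaped like the weight_large but blue or turquoise is not meant.

How it is judged:
By the outcome, as a careful person would: the job done as asked, in the order asked, and still so for the second after the job is handed in, while the arm keeps its last pose, push and grip.
It also fails if it takes over 32 s, if anything falls off the work surface, if the arm or the gripper's body presses on something with over 40 N, if the wrist force passes 120 N, or if a joint passes its speed limit or range.

## Working session

There is one attempt and no reset: what is moved stays moved. The work goes in short steps, each a Python script; the robot and the scene stay as the last script left them, time stands still between calls to the robot, and variables do not carry over. Pictures are saved under pics/ and viewed, about 8 in all and at most 12, crops included, and the job is handed in when it is done.

```bash
mkdir -p pics; ls; cat > h.py <<'E'
import numpy as np, cv2
from plant import *
def world(name):
    c=get_calibration(name); im,d=get_image(name)
    K=np.array(c["intrinsics"]);T=np.array(c["world_from_camera"])
    v,u=np.mgrid[:384,:512]
    P=np.stack([(u-K[0,2])/K[0,0]*d,(v-K[1,2])/K[1,1]*d,d],-1)@T[:3,:3].T+T[:3,3]
    P[d<=0]=np.nan
    return im,d,P,K,T
def save(im,n): cv2.imwrite('pics/'+n,im[:,:,::-1])
E
python3 - <<'E'
from h import *
ims=[]
for n in("scene","top"):
    im,d,P,K,T=world(n); np.savez(n+'.npz',im=im,d=d,P=P,K=K,T=T); save(cv2.resize(im,(800,600),interpolation=cv2.INTER_CUBIC),n+'.png')
    print(n,K.round(1).tolist(),T.round(3).tolist(),(d>0).mean())
print(observe())
E
```

```text
pics
scene [[415.2, 0.0, 251.5], [0.0, 415.2, 188.2], [0.0, 0.0, 1.0]] [[-0.683, 0.461, -0.567, 1.193], [0.731, 0.435, -0.526, 0.511], [0.004, -0.773, -0.634, 0.766], [0.0, 0.0, 0.0, 1.0]] 0.9958852132161459
top [[398.4, 0.0, 251.5], [0.0, 398.4, 188.8], [0.0, 0.0, 1.0]] [[0.011, -0.989, 0.148, 0.424], [-1.0, -0.012, -0.004, -0.026], [0.006, -0.148, -0.989, 1.213], [0.0, 0.0, 0.0, 1.0]] 0.9958902994791666
{'time_s': 0.1, 'q': array([ 9.94906125e-01,  2.21129171e-01,  1.52748150e+00, -1.19849470e-06,
        1.39468117e+00, -1.26102819e-01]), 'joint_velocities': array([-0.00010519, -0.00243824, -0.00362088,  0.00023181,  0.00157915,
        0.00096483]), 'joint_torque': array([ 2.45395822e-03, -4.98245823e+01, -3.90546584e+01, -3.71792794e-05,
        5.64988819e-03, -2.19069000e-05]), 'eef_pos': array([0.27144906, 0.5623878 , 0.23032788]), 'tcp_rot': array([-1.69620493,  1.56909714, -2.1459921 ]), 'ft_force': array([-0.36118229,  0.28966114,  1.02690136]), 'torque': array([-0.05028108,  0.04290403,  0.03237013]), 'opening': 0.0855357145412171}
```

View pics/scene.png

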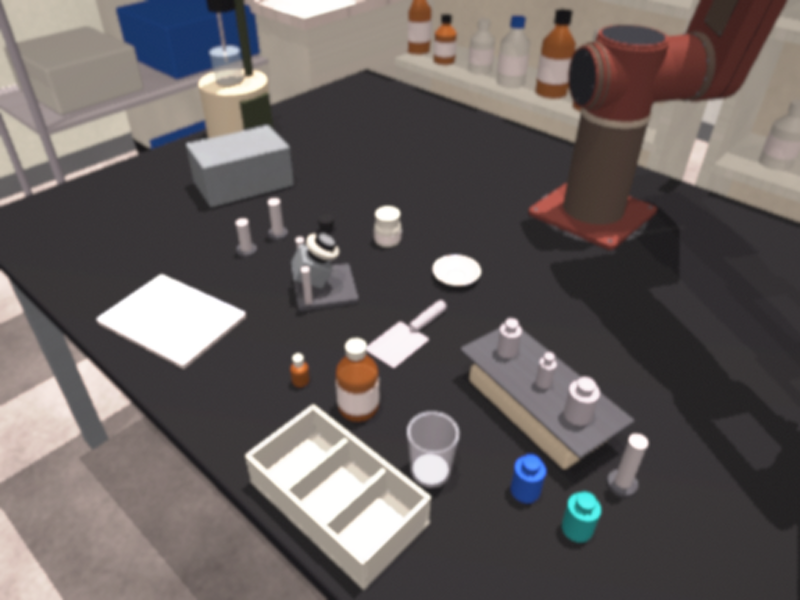

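View pics/top.png

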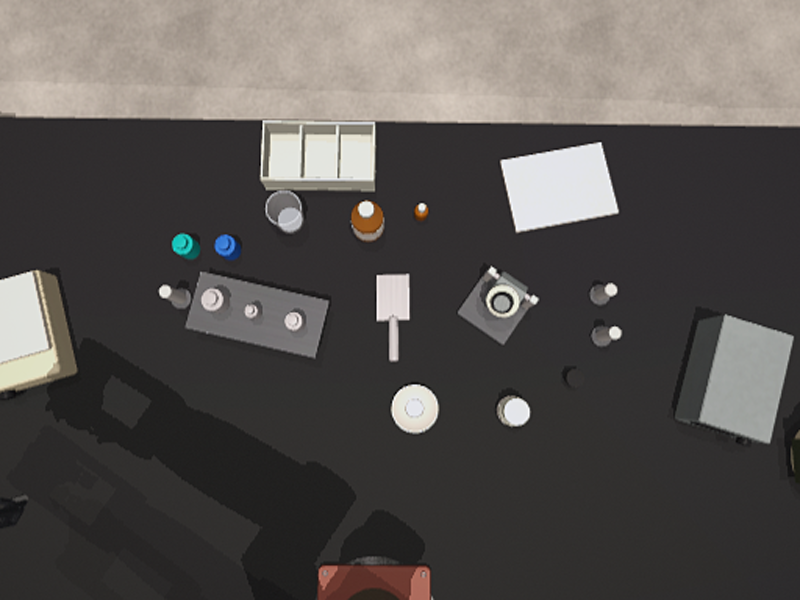

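```bash
cat > m.py <<'E'
from h import *
S={n:np.load(n+'.npz') for n in('scene','top')}
for n in S:
    im,P=S[n]['im'],S[n]['P']
    # bench check
    z=P[...,2]; print(n,'bench z',np.nanmedian(z[(abs(z)<.02)]).round(4))
    hsv=cv2.cvtColor(im,cv2.COLOR_RGB2HSV)
    X,Y=P[...,0],P[...,1]
    A=(X>.3)&(X<.75)&(Y>0.05)&(Y<.5)
    # pan: dark pixels z .05-.07
    pm=A&(z>.052)&(z<.068)&(im.max(-1)<130)
    k,l,st,c=cv2.connectedComponentsWithStats(pm.astype(np.uint8)); i=1+st[1:,4].argmax()
    p=P[l==i]; r=cv2.minAreaRect((p[:,:2]*1000).astype(np.float32)); print('pan',st[i],r,'z',np.median(p[:,2]).round(4))
    # tall things
    m=(X>.15)&(X<.75)&(abs(Y)<.62)&(z>.066)&(z<.16)
    k,l,st,c=cv2.connectedComponentsWithStats(m.astype(np.uint8))
    for i in range(1,k):
        if st[i,4]<8: continue
        p=P[l==i]; zt=np.percentile(p[:,2],95); t=p[p[:,2]>zt-.006]
        print(' ',c[i].round(),st[i,4],'ztop',zt.round(4),'xy',(np.ptp(t[:,:2],axis=0)/2).round(3),((t[:,:2].max(0)+t[:,:2].min(0))/2).round(4),im[l==i].mean(0).round())
E
python3 m.py
python3 - <<'E'
import cv2
a=cv2.imread('pics/scene.png')
import numpy as np
s=np.load('scene.npz')['im'][:,:,::-1];t=np.load('top.npz')['im'][:,:,::-1]
a=cv2.resize(s[195:325,290:420],(560,560),interpolation=2);
b=cv2.resize(s[120:200,140:240],(400,320)); c=cv2.resize(t[160:240,90:220],(400,246))
o=np.zeros((570,780,3),np.uint8);o[:560,:375]=a[:,:375] if 0 else cv2.resize(a,(375,560));o[:320,380:780]=b;o[322:568,380:780]=c
cv2.imwrite('pics/crop.png',o)
E
```

```text
scene bench z -0.0006
pan [295 211 111  83 815] ((561.705078125, 223.59844970703125), (251.20558166503906, 111.60063171386719), 78.67937469482422) z 0.0591
  [163. 101.] 597 ztop 0.1004 xy [0.087 0.026] [ 0.4484 -0.594 ] [128. 128. 130.]
  [175. 131.] 44 ztop 0.0813 xy [0.011 0.013] [ 0.5303 -0.4341] [193. 183. 182.]
  [154. 143.] 27 ztop 0.0719 xy [0.011 0.012] [ 0.6124 -0.4355] [230. 220. 219.]
  [201. 163.] 560 ztop 0.1159 xy [0.021 0.022] [ 0.59   -0.2286] [152. 148. 145.]
  [326. 216.] 269 ztop 0.1196 xy [0.009 0.009] [0.5441 0.15  ] [169. 157. 161.]
  [234. 232.] 249 ztop 0.13 xy [0.01  0.014] [0.7403 0.0231] [185. 141. 112.]
  [349. 237.] 193 ztop 0.1154 xy [0.007 0.006] [0.5619 0.2276] [165. 153. 157.]
  [372. 256.] 485 ztop 0.1239 xy [0.012 0.012] [0.5798 0.2955] [175. 164. 167.]
  [281. 270.] 195 ztop 0.0849 xy [0.014 0.033] [0.7357 0.1781] [149. 142. 147.]
  [406. 287.] 183 ztop 0.0961 xy [0.012 0.011] [0.596  0.3855] [190. 182. 182.]
top bench z 0.001
pan [ 118  173   93   56 2776] ((560.8004760742188, 222.9894561767578), (251.28907775878906, 110.29534912109375), 77.62211
[... 435 characters left out ...]
ztop 0.0976 xy [0.01 0.01] [0.5968 0.3829] [184. 180. 175.]
  [137. 192.] 216 ztop 0.126 xy [0.01  0.011] [0.5792 0.2932] [174. 166. 165.]
  [ 28. 219.] 589 ztop 0.0847 xy [0.051 0.014] [0.5345 0.6056] [202. 198. 179.]
  [162. 199.] 76 ztop 0.1167 xy [0.006 0.006] [0.5601 0.2251] [164. 157. 156.]
  [188. 205.] 124 ztop 0.1222 xy [0.009 0.008] [0.5439 0.1464] [190. 182. 181.]
  [392. 212.] 60 ztop 0.0847 xy [0.01 0.01] [ 0.5305 -0.4349] [196. 193. 188.]
  [455. 248.] 986 ztop 0.1041 xy [0.087 0.025] [ 0.4482 -0.5953] [119. 121. 119.]
  [331. 263.] 84 ztop 0.0701 xy [0.022 0.019] [ 0.3866 -0.26  ] [224. 226. 229.]
  [323. 261.] 12 ztop 0.0682 xy [0.008 0.004] [ 0.3918 -0.2373] [206. 206. 206.]
```

View pics/crop.png

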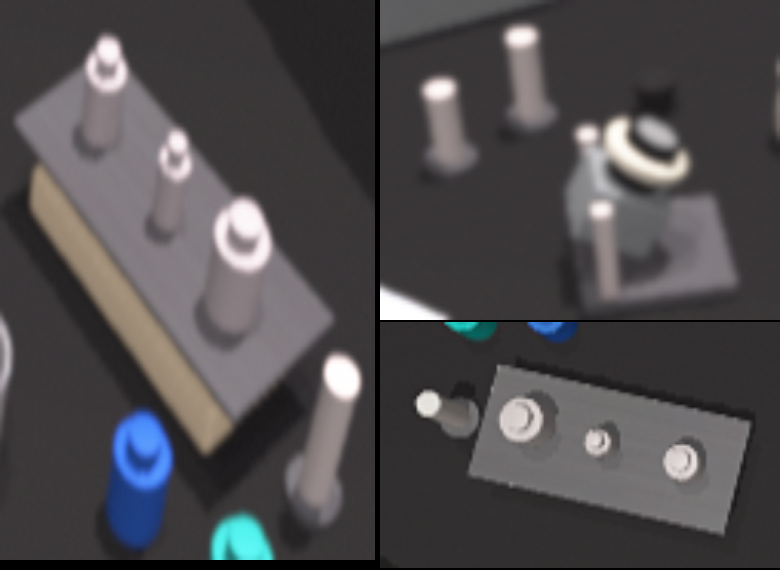

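```bash
cat > l.py <<'E'
from h import *
from scipy.spatial.transform import Rotation as R
S={n:np.load(n+'.npz') for n in('scene','top')}
for n in S:
    im,P=S[n]['im'],S[n]['P']; X,Y,z=P[...,0],P[...,1],P[...,2]
    A=(abs(X-.59)<.12)&(abs(Y+.23)<.12)
    m=A&(z>.085)&(im.min(-1)>170)
    k,l,st,c=cv2.connectedComponentsWithStats(m.astype(np.uint8)); i=1+st[1:,4].argmax()
    p=P[l==i]; 
    for _ in range(3):
        c0=p.mean(0); U,s,V=np.linalg.svd(p-c0,full_matrices=False); nrm=V[2]*np.sign(V[2,2]); e=(p-c0)@nrm; p=p[abs(e)<.004]
    q=(p-c0)@V[:2].T; r=cv2.minEnclosingCircle((q*1000).astype(np.float32))
    ctr=c0+np.array(r[0])/1000@V[:2]
    el=cv2.fitEllipse(np.argwhere(l==i)[:,::-1].astype(np.int32).reshape(-1,1,2)) 
    print(n,st[i],'ctr',ctr.round(4),'r',r[1],'n',nrm.round(3),'tilt',np.degrees(np.arccos(nrm[2])).round(1),'az',np.degrees(np.arctan2(nrm[1],nrm[0])).round(1),'rms',e.std().round(4))
    # disc centre via all pixels inside ring's hull
    h=cv2.convexHull(np.argwhere(l==i)[:,::-1].astype(np.int32)); mk=np.zeros(m.shape,np.uint8); cv2.fillPoly(mk,[h],1)
    d=P[(mk>0)&A&(z>.08)]; print('  disc mean',np.nanmean(d,0).round(4), 'inner dark z-offset', np.nanmedian((P[(mk>0)&(im.max(-1)<90)]-ctr)@nrm).round(4))
    b=A&(z>.003)&(z<.03)&(im.max(-1)<150)
    k,l,st,c=cv2.connectedComponentsWithStats(b.astype(np.uint8)); i=1+st[1:,4].argmax(); p=P[l==i]
    print('  base',cv2.minAreaRect((p[:,:2]*1000).astype(np.float32)),np.median(p[:,2]).round(4))
    u=A&(z>.1)&(im.min(-1)>150); k,l,st,c=cv2.connectedComponentsWithStats(u.astype(np.uint8))
    for j in range(1,k): 
        if st[j,4]>3: print('  up',c[j].round(),st[j,4],P[l==j].mean(0).round(4))
E
python3 l.py
```

```text
scene [192 151  24  17 127] ctr [ 0.5871 -0.2242  0.0979] r 27.755685806274414 n [-0.382  0.066  0.922] tilt 22.8 az 170.2 rms 0.0014
  disc mean [ 0.5998 -0.2238  0.1003] inner dark z-offset 0.0075
  base ((585.9927978515625, -225.43637084960938), (113.7459716796875, 113.45445251464844), 55.66415023803711) 0.0128
  up [201. 157.] 81 [ 0.6023 -0.2264  0.1089]
  up [209. 153.] 31 [ 0.5763 -0.224   0.1117]
top [311 182  22  21 146] ctr [ 0.5837 -0.228   0.103 ] r 29.519758224487305 n [-0.418  0.274  0.866] tilt 30.0 az 146.7 rms 0.0019
  disc mean [ 0.5835 -0.2269  0.1092] inner dark z-offset 0.0115
  base ((579.4603881835938, -220.93409729003906), (126.05986022949219, 125.75736999511719), 53.46552658081055) 0.0146
  up [324. 188.] 114 [ 0.5946 -0.2344  0.1105]
  up [321. 194.] 69 [ 0.578  -0.2242  0.1132]
```

```bash
cat >> h.py <<'E'
from scipy.spatial.transform import Rotation as R
def rpy(x,y):
    x=np.array(x)/np.linalg.norm(x); y=np.array(y)-np.dot(y,x)*x; y/=np.linalg.norm(y)
    return R.from_matrix(np.c_[x,y,np.cross(x,y)]).as_euler('xyz')
W=np.array([.5796,.2944]); a=np.radians(-12.3); J=np.array([np.cos(a),np.sin(a),0])
L=np.array([.579,-.225,.1125]); az=np.radians(144.5)
N=np.array([.5*np.cos(az),.5*np.sin(az),.866])
E
python3 - <<'E'
from h import *
for s in(1,-1):
    print('grasp',s,inverse_kinematics([*W,.067],rpy([0,0,-1],s*J)))
for g in range(0,360,30):
    y0=np.cross(N,[0,0,1]);y0/=np.linalg.norm(y0); y=np.cos(np.radians(g))*y0+np.sin(np.radians(g))*np.cross(N,y0)
    q=inverse_kinematics(L+.131*N,rpy(-N,y)); print(g,None if q is None else np.round(q,2))
E
```

```text
grasp 1 [ 3.48772405e-01  4.35634199e-01  1.58079609e+00 -4.44089210e-16
  1.12516236e+00  5.63447903e-01]
grasp -1 [ 3.48772405e-01  4.35634199e-01  1.58079609e+00 -4.44089210e-16
  1.12516236e+00 -2.57814475e+00]
0 [-0.42 -0.31  2.13 -0.13  0.81 -1.31]
30 [-0.42 -0.31  2.13 -0.13  0.81 -1.83]
60 [-0.42 -0.31  2.13 -0.13  0.81 -2.36]
90 None
120 None
150 [-0.42 -0.31  2.13 -0.13  0.81  2.36]
180 [-0.42 -0.31  2.13 -0.13  0.81  1.83]
210 [-0.42 -0.31  2.13 -0.13  0.81  1.31]
240 [-0.42 -0.31  2.13 -0.13  0.81  0.79]
270 [-0.42 -0.31  2.13 -0.13  0.81  0.26]
300 [-0.42 -0.31  2.13 -0.13  0.81 -0.26]
330 [-0.42 -0.31  2.13 -0.13  0.81 -0.78]<sys>:0: UserWarning: Gimbal lock detected. Setting third angle to zero since it is not possible to uniquely determine all angles.
```

```bash
python3 -W ignore - <<'E'
from h import *
o=rpy([0,0,-1],J)
movep([*W,.17],o)
move_l([*W,.067],feed=.08,max_force=15) and print('CONTACT')
print(observe()['eef_pos'],observe()['ft_force'])
gripper_to(.03,60); s=observe(); print('open',s['opening'],s['ft_force'],s['time_s'])
move_l([*W,.13],feed=.06)
move_l([*W,.22],feed=.15)
s=observe(); print(s['opening'],s['ft_force'],s['eef_pos'],s['time_s'])
im,d,P,K,T=world('scene'); save(cv2.resize(im,(800,600)),'lift.png'); np.savez('lift.npz',im=im,P=P)
E
```

```text
[0.58015149 0.29463032 0.06784044] [ 0.34551589 -0.31682501  0.84370545]
open 0.03892967032580101 [-0.59222727  0.24360987  0.11743911] 3.55
0.038796557933370314 [ 0.22433869 -0.14384301 -4.18542018] [0.57896879 0.29416721 0.21878965] 5.5
```

View pics/lift.png

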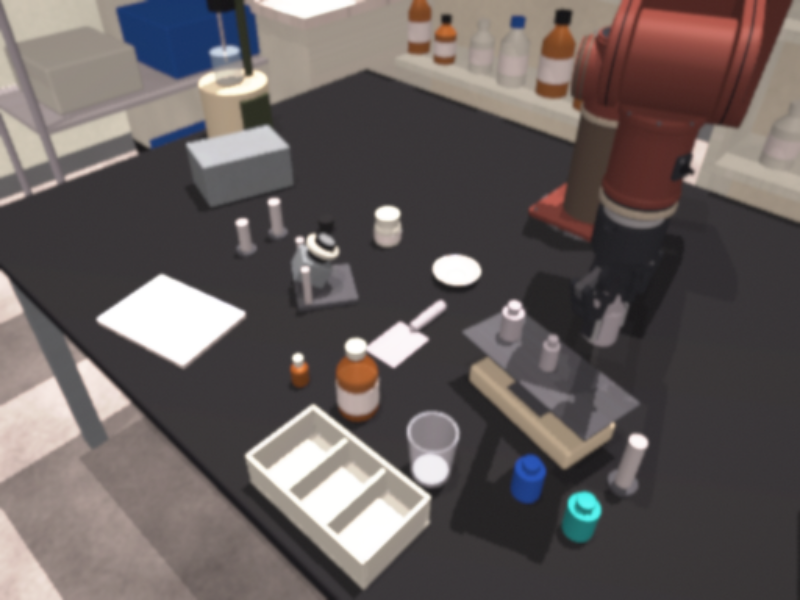

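```bash
cat >> h.py <<'E'
def goal(g=255):
    y0=np.cross(N,[0,0,1]);y0/=np.linalg.norm(y0); t=np.radians(g)
    return rpy(-N,np.cos(t)*y0+np.sin(t)*np.cross(N,y0))
E
python3 -W ignore - <<'E'
from h import *
im,P=np.load('lift.npz')['im'],np.load('lift.npz')['P']
X,Y,z=np.moveaxis(P,-1,0); m=(abs(X-.56)<.1)&(abs(Y-.22)<.12)&(z>.085)&(z<.105)&(im.max(-1)<130)
print('pan z',np.nanmedian(z[m]),m.sum())
movep(L+.26*N,goal())
s=observe(); print(s['q'].round(3),s['eef_pos'],s['time_s'])
for n in('wrist','top'):
    im,d,P,K,T=world(n); np.savez(n+'2.npz',im=im,d=d,P=P,K=K,T=T); 
    if n=='wrist': save(cv2.resize(im,(800,600)),n+'2.png')
print(T.round(3)); s=observe(); print(s['eef_pos'],s['tcp_rot'],s['ft_force'])
E
```

```text
pan z 0.09430146878853929 2958
[-0.386 -0.554  2.092 -0.13   1.096  0.524] [ 0.47350835 -0.14902332  0.33759308] 7.2583
[[ 0.011 -0.989  0.148  0.424]
 [-1.    -0.012 -0.004 -0.026]
 [ 0.006 -0.148 -0.989  1.213]
 [ 0.     0.     0.     1.   ]]
[ 0.47358725 -0.14892565  0.33744549] [ 1.83273334  1.04802671 -0.61823369] [ 0.10590485  0.55847834 -4.29663396]
```

View pics/wrist2.png

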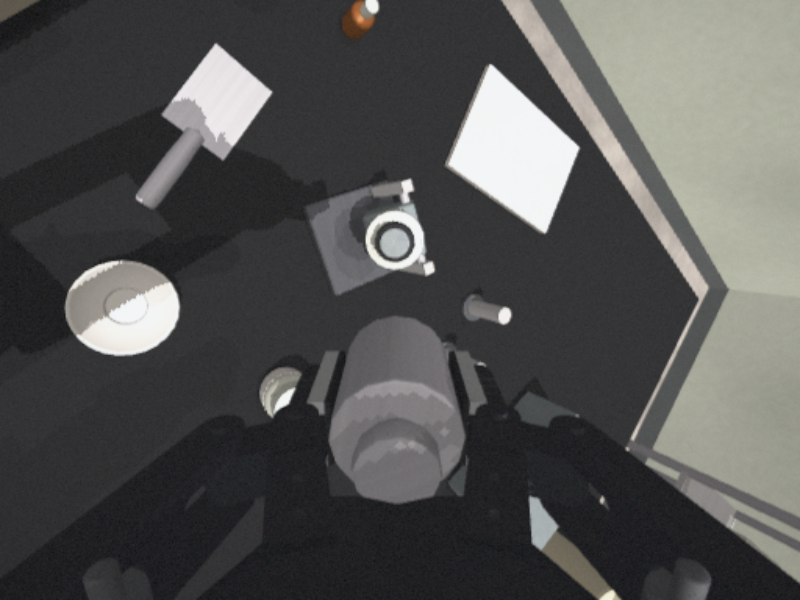

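```bash
python3 -W ignore - <<'E'
from h import *
s=np.load('wrist2.npz'); im,P,K,T,d=[s[k] for k in('im','P','K','T','d')]
X,Y,z=np.moveaxis(P,-1,0); A=(abs(X-.585)<.09)&(abs(Y+.225)<.09)
print('bench',np.nanmedian(z[(abs(z)<.02)]))
m=(A&(z>.07)&(im.min(-1)>150)).astype(np.uint8)
k,l,st,c=cv2.connectedComponentsWithStats(m)
for i in range(1,k):
    if st[i,4]>5: print('comp',c[i].round(),st[i],P[l==i].mean(0).round(4))
i=1+st[1:,4].argmax(); p=P[l==i]
for _ in range(4):
    c0=p.mean(0); V=np.linalg.svd(p-c0,full_matrices=False)[2]; n=V[2]*np.sign(V[2,2]); e=(p-c0)@n; p=p[abs(e)<.003]
print(len(p),'n',n.round(3),'tilt',np.degrees(np.arccos(n[2])),'az',np.degrees(np.arctan2(n[1],n[0])),e.std())
def ray(uv,q,n):
    r=T[:3,:3]@np.linalg.solve(K,[*uv,1]); o=T[:3,3]; return o+r*((q-o)@n)/(r@n)
h=cv2.convexHull(np.argwhere(l==i)[:,::-1].astype(np.int32)); el=cv2.fitEllipse(h); print(el)
ctr=ray(el[0],c0,N); print('ring ctr',ctr.round(4))
mk=np.zeros(m.shape,np.uint8); cv2.fillPoly(mk,[h],1); D=(mk>0)&(im.max(-1)<70)
print('dark offset',np.nanpercentile((P[D]-ctr)@N,[10,50,90]).round(4), 'dark n',D.sum())
Q=(mk>0); print('all offsets',np.nanpercentile((P[Q]-ctr)@N,[5,25,50,75,95]).round(4))
g=Q&(((P-ctr)@N)>.006); p=P[g]; uv=np.argwhere(g)[:,::-1]; e2=cv2.fitEllipse(cv2.convexHull(uv.astype(np.int32)))
print('barrel',g.sum(),e2,ray(e2[0],p.mean(0),N).round(4),p.mean(0).round(4),((p-ctr)@N).mean())
b=A&(z>.003)&(z<.03)&(im.max(-1)<150); p=P[b]; print('base',cv2.minAreaRect((p[:,:2]*1000).astype(np.float32)))
u=A&(im.min(-1)>150)&(l!=i)&(z>.05); k,l2,st,c=cv2.connectedComponentsWithStats(u.astype(np.uint8))
for j in range(1,k):
    if st[j,4]>3: q=P[l2==j];print('up',c[j],st[j,4],np.nanmean(q,0).round(4),np.nanmax(q[:,2]))
# held weight
zz=observe(); print(zz['eef_pos'])
E
```

```text
bench 0.0004090670285071818
comp [260. 121.] [257 114   7  16  78] [ 0.6378 -0.2144  0.0847]
comp [256. 152.] [234 131  44  45 645] [ 0.5892 -0.233   0.1   ]
comp [252. 155.] [244 146  18  19 263] [ 0.5775 -0.2237  0.1132]
106 n [-0.388  0.227  0.893] tilt 26.71037196815073 az 149.69679734346488 0.0006683826568898536
((256.5924072265625, 155.1148223876953), (40.31962203979492, 51.161712646484375), 145.12863159179688)
ring ctr [ 0.5844 -0.2336  0.105 ]
dark offset [-0.1354  0.0116  0.0129] dark n 159
all offsets [-0.0595 -0.0014  0.0003  0.0118  0.0133]
barrel 516 ((252.07225036621094, 154.21595764160156), (25.277881622314453, 25.668973922729492), 167.8428192138672) [ 0.5785 -0.2226  0.1127] [ 0.5784 -0.2227  0.1127] 0.012249671965733308
base ((583.5128173828125, -225.25244140625), (157.50485229492188, 150.25390625), 85.75814819335938)
up [259.6025641  121.35897436] 78 [ 0.6378 -0.2144  0.0847] 0.08904821382541511
up [252.3269962  155.15209125] 263 [ 0.5775 -0.2237  0.1132] 0.12060297578289475
up [241.5  168.25] 4 [ 0.5616 -0.2431  0.0636] 0.06433209768075504
up [263.33333333 167.88888889] 9 [ 0.5883 -0.2811  0.0592] 0.0643174210100787
[ 0.47358725 -0.14892565  0.33744549]
```

```bash
python3 -W ignore - <<'E'
from h import *
from scipy.optimize import least_squares
C=np.array([.5785,-.2235,.1127])
for n in('wrist2','top','scene','top2'):
    s=np.load(n+'.npz'); P=s['P']; v=(P-C)@N if 0 else (P-C)@N
    rad=np.linalg.norm(P-C-v[...,None]*N,axis=-1)
    f=(rad<.019)&(abs(v)<.008); r=(rad<.029)&(rad>.022)&(abs(v+.012)<.006)&(s['im'].min(-1)>120)
    p,q=P[f],P[r]
    # common normal, two offsets
    fun=lambda x:np.r_[(p-C)@[x[0],x[1],1]-x[2],(q-C)@[x[0],x[1],1]-x[3]]
    x=least_squares(fun,[-.47,.34,0,-.014],loss='soft_l1',f_scale=.001).x; k=np.r_[x[:2],1]; k/=np.linalg.norm(k)
    print(n,len(p),len(q),k.round(3),'tilt',np.degrees(np.arccos(k[2])).round(1),'az',np.degrees(np.arctan2(k[1],k[0])).round(1),'off',(x[2]*k[2]).round(4),(x[3]*k[2]).round(4),'ctr',p.mean(0).round(4))
# base plate from top views: points with z .003-.025, dark but brighter than bench
for n in('top','top2','scene','wrist2'):
    s=np.load(n+'.npz'); P=s['P'];z=P[...,2]
    b=(np.linalg.norm(P[...,:2]-[.585,-.225],axis=-1)<.09)&(z>.006)&(z<.03); b=cv2.morphologyEx(b.astype(np.uint8),cv2.MORPH_OPEN,np.ones((3,3)))
    p=P[b>0]; print(n,cv2.minAreaRect((p[:,:2]*1000).astype(np.float32)),np.median(p[:,2]).round(4))
E
```

```text
wrist2 477 432 [-0.401  0.28   0.872] tilt 29.3 az 145.1 off 0.0004 -0.0121 ctr [ 0.5787 -0.2232  0.1131]
top 140 127 [-0.398  0.277  0.875] tilt 29.0 az 145.2 off 0.0002 -0.0117 ctr [ 0.5786 -0.2237  0.1131]
scene 76 49 [-0.376  0.285  0.882] tilt 28.2 az 142.8 off -0.0007 -0.0133 ctr [ 0.5821 -0.2223  0.1126]
top2 137 125 [-0.41   0.283  0.867] tilt 29.8 az 145.4 off 0.0006 -0.0117 ctr [ 0.5784 -0.2238  0.1134]
top ((581.3106689453125, -225.83181762695312), (110.54073333740234, 97.13882446289062), 54.3873405456543) 0.0148
top2 ((581.8329467773438, -226.03697204589844), (109.68024444580078, 98.10880279541016), 55.451446533203125) 0.0148
scene ((587.3414306640625, -226.46096801757812), (113.79810333251953, 109.45835876464844), 55.54293441772461) 0.0129
wrist2 ((585.503662109375, -228.36627197265625), (110.30513763427734, 109.21334075927734), 54.97402572631836) 0.0142
```

```bash
cat >> h.py <<'E'
L=np.array([.5787,-.2233,.1128]); az=np.radians(145)
N=np.array([.5*np.cos(az),.5*np.sin(az),.866])
E
python3 -W ignore - <<'E'
from h import *
G=L+.128*N; o=goal()
move_l(G+.03*N,feed=.1,rotation=o); move_l(G,feed=.05); hold(.4)
e=G-observe()['eef_pos']; print('err',e.round(4)); move_l(G+e,feed=.03); hold(.3)
s=observe(); Rt=R.from_euler('xyz',s['tcp_rot']).as_matrix()
print('err2',(G-s['eef_pos']).round(4),'ang',np.degrees(np.arccos(-Rt[:,0]@N)),s['opening'],s['ft_force'],s['time_s'])
for n in('wrist','scene','top'):
    im,d,P,K,T=world(n); np.savez(n+'3.npz',im=im,d=d,P=P,K=K,T=T)
    v=(P-L)@N; rr=np.linalg.norm(P-L-v[...,None]*N,axis=-1)
    g=(rr<.035)&(v>.1)&(v<.2); 
    if n!='wrist': save(cv2.resize(im,(800,600)),n+'3.png')
    h=(P-s['eef_pos'])@Rt; q=h[g]
    body=g&(abs(h[...,1])<.0185)
    # cylinder fit: radius .020 about axis c+ t*k
    b=h[body&(h[...,0]>-.036)&(h[...,0]<.006)]; 
    print(n,'n',len(b),'axial range tool x',np.percentile(h[body][:,0],[1,50,99]).round(4) if body.any() else None)
    if len(b)>40:
        from scipy.optimize import least_squares
        def f(x):
            k=np.array([1,x[2],x[3]]);k/=np.linalg.norm(k); w=b-[0,x[0],x[1]]; w=w-np.outer(w@k,k); return np.linalg.norm(w,axis=1)-.02
        x=least_squares(f,[0,0,0,0],loss='soft_l1',f_scale=.001); print('  cyl offs y,z mm',(x.x[:2]*1000).round(1),'tilt deg y,z',np.degrees(x.x[2:]).round(1),'res',np.median(abs(f(x.x))).round(4))
E
```

```text
err [-0.0001  0.     -0.0002]
err2 [ 0.0001 -0.      0.0003] ang 0.3800717271925434 0.038951194140182034 [-0.36352645 -0.30792038 -4.50522553] 10.2167
wrist n 2127 axial range tool x [-0.0708 -0.0423  0.0039]
  cyl offs y,z mm [0.7 0.2] tilt deg y,z [-0.  -0.1] res 0.0002
scene n 221 axial range tool x [-0.0697 -0.0275  0.0072]
  cyl offs y,z mm [-0.5 -0.4] tilt deg y,z [-0.3 -0.2] res 0.001
top n 39 axial range tool x [-0.0522 -0.033   0.002 ]
```

View pics/scene3.png

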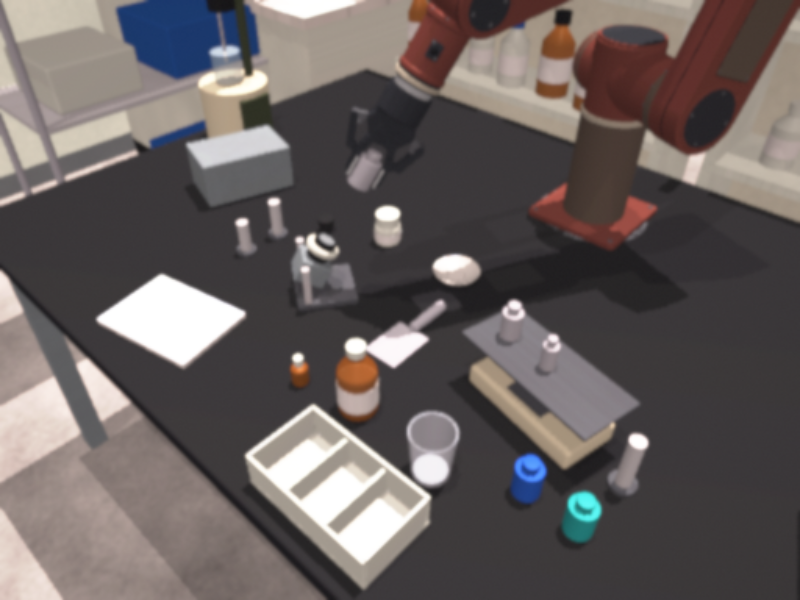

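```bash
python3 -c "
from plant import *
hold(.2);s=observe();print(s['opening'],abs(s['joint_velocities']).max(),s['time_s']);job_done()"
```

```text
0.03874237853373798 0.0016149168954096662 10.5667
the job is handed in; nothing more can be done
```

I took the 500 g large weight off the pan, and the gripper now holds it still in front of the inspection camera. I handed the job in at 10.6 s of the 32 s allowed.

- **Choice of weight:** the post at the scale's end measured 96–98 mm tall, so it is `post_high` (95 mm). The pan stood at about 60 mm, so it had to rise 35 mm, which means 500 g.
- **Pan after lifting:** it settled at 94.3 mm in the scene camera, which reads about 1 mm low. The small and medium weights are still on it.
- **Final pose:** the weight's axis is within about 0.5° of the lens axis I measured, and centred to within about 1 mm. Its underside is about 12 cm from the lens.
- **Grip and bystanders:** the grip was steady at 39 mm opening. The last scene picture shows the other objects where they were.

**Checks that disagreed:** the direct fits of the lens tilt gave 28–30°, and the lens heading 143–145°. I used the stated 30° and a heading of 145°. The first, cruder ring fits (as low as 23° tilt) included one of the camera's uprights and were dropped. In the last check the top camera saw too few points on the held weight for a cylinder fit. The wrist and scene cameras agreed.

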